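# Tighten the bearing nut at the bottom of a deep bore with a long T-handle socket

### The arm

A 6-joint arm with a two-finger parallel gripper is mounted at the origin on the work surface; the furniture and walls round the work are solid. World frame = base frame: x ahead of the robot, y to its left, z up, the work surface at z = 0. Lengths are in m, angles in rad, forces in N, time in s.
With the tool pointing down it reaches from about 0.375 to 0.9 m from the base axis. Payload 3.1 kg.
Tool frame: the origin (TCP) lies at the centre of the arm's flange, where the gripper is bolted on; the fingertips stand 173 mm ahead of it and the grasp point (between the pads) lies 155 mm ahead of it; z points along the fingers, y is the line along which they close (so a half turn about z gives the same grasp; the last joint's range is limited). The gripper opens to 85 mm and grips with 20 to 120 N. Pads are 22 mm wide; open, the fingers measure 114 mm over their backs; the gripper's body (76 mm by 85 mm) begins 54 mm behind the grasp point. The pads swing forward as they close: fully open they stand 13 mm farther back than shut.
Start: joints at [0.974, 0.527, 1.433, -0, 1.181, -0.178], TCP at [0.254, 0.571, 0.405] pointing down, gripper open.
Joint ranges: [-3.08, 3.08], [-0.75, 2.2], [0.22, 2.44], [-1.43, 4.57], [0, 2.65], [-2.85, 2.85]. Speed limits (rad/s): [2.79, 2.79, 3.14, 3.14, 3.14, 3.14].

### API

Orientations are given as a unit quaternion [x, y, z, w].
In Python, from station import * gives the robot as it stands.
- The arm moves only by the shell command python3 -m jog 'ROWS' [OPENING] [FORCE]. ROWS is a JSON object of lists of equal length, an entry for each row: "linear": the shift along the world's x, y, z in mm, a list of three; "turn": the turn about the world's z in units of 5 degrees (1.0 is 5 degrees). A call has 1 to 12 rows; each row shifts and turns the commanded pose from where the row before left it; what a row does not reach is not made up. A row lasts 1/8 s, in which the tool goes at most 62.5 mm and 10.7 degrees, less where a joint would pass 70% of its speed; a pose out of reach is approached as far as the arm can. A call is refused whole if a number of a shift passes 62.5 or a number of a turn 1, either way. A call with a gripper value outside its range is refused whole. OPENING is the opening, from 0 (shut) to 1 (fully open), set as the call begins (- or left out, the last holds). The fingers move at their own pace and stop on an object; FORCE is the grip in N (left out, the last holds). Time passes only in rows, so rows that do not move let the fingers close. It gives the time, the measured TCP pose, the force, the opening and the grip force at its end, in the units of the state.
- sense(): the state, without advancing time (a new reading comes with each control period).
- snapshot(name): name is "side" or "top" or "wrist"; returns the picture (480x640x3 uint8, red, green, blue); there is no depth.
- get_calibration(name): a dict with "fx", "fy", "cx", "cy" (pixels), "world_to_cam" (4x4, takes a point from world to camera coordinates). Camera axes: x right, y down, z forward; pixel columns grow to the right and rows downward; lengths in m; the calibration is good to about 2 mm. A picture is of the moment at which its call begins: read the wrist's pose just before it. get_calibration takes no time and is no camera call; for the wrist camera it gives the pose at the moment of the call.
- sign_off(): hands the job in; it is judged then, once.
The state is a dict: "t": time; "q": joint angles; "qd": joint speeds; "tau": joint torques, N m; "tcp_pos": TCP position; "tool_rot": TCP orientation; "force": force on the tool from outside, world axes, zero at the start; "ft_torque": the same for the moment, N m; "finger_gap": opening from 0.0 (shut) to 1.0 (fully open); "gripper_force": force on a finger pad.
Only numpy, scipy, OpenCV 4.12 (cv2) and the standard library are available. Lean on these libraries where they do the work, as an engineer would, in place of code of your own. Each camera call takes 0.05 s, during which the arm holds its last target. There are 200 camera calls.

### The job

Take the long T-handle socket wrench out of its round stand, feel its socket fully onto the brass nut at the bottom of the green bearing housing's deep bore, and turn the nut clockwise until it stops tight. Then lift the wrench out and put it back upright in its stand, let go, and leave the other things on the bench where they are.

Things in the scene. Friction and masses are not known exactly. Their poses are not given: they have to be found in the camera images.
- housing: green cast bearing housing, fixed: square foot 120x120x14 mm with four small bolt heads, and on it an upright round tube, 98 mm across, its top 105 mm above the table. Origin: centre of the underside, on the bore's axis; z up. The bore is straight, open at the top, 59 mm in diameter, with a flat washer at its bottom, on which the nut sits.
- bore_bottom (a point): centre of the washer's top, 16 mm above the housing's origin. The brass hex nut stands here, centred, 22 mm high, 36 mm across flats, 41.6 across corners (its top 3 mm only 31 across flats). Which way its flats point is not known, and follows neither from the housing's yaw nor from the nut's joint value.
- nut (a joint): turn of the nut, rad: grows as the nut turns clockwise seen from above; it starts between 0 and 1.0, and comes up tight against a hard stop at 2.4. Turning it takes a steady 0.3 N m; it stays where it is left.
- wrench: loose one-piece steel T-handle socket wrench, 0.3 to 0.5 kg, standing in the stand, socket down. Origin: centre of the socket's mouth (lowest end); z up the shaft; x along the T-bar. Socket: hexagonal tube, inside 38.4 mm across flats, 28 mm deep; outside 46.4 across flats, 53.6 across corners; flats face along the T-bar (+-x) and every 60 degrees from it. Shaft 18 mm thick.
- wrench_mouth (a point): same point as the wrench's origin. The socket slips over the nut only within about 6 degrees of alignment, repeating every 60 degrees, and turns it with that play. Home on the nut this point touches bore_bottom (0 mm above it); out of line it is held up on the nut, 14 to 20 mm above it. After tightening it binds on the nut until eased back a little.
- wrench_bar (a point): centre of the wrench's T-bar, 170 mm above the wrench's origin; axes as the wrench's. The bar lies level, 104 mm long along x, 18 mm wide and 18 mm high (22 mm at the red ends, beyond 32 mm from its middle); grip it across its middle from above.
- stand: round open aluminium cup on a dark 100x100x8 mm pad, fixed to the table. Origin: centre of the underside; z up. Cup 78 mm outside, 68 mm inside diameter, rim 45 mm above the table, inner floor 10 mm above the table. The wrench stands in it on the end of its socket, and fits at any yaw.
- stain_tin: round orange tin, 75 mm across, 56 mm high, a bystander lying on the bench, to be left alone. Origin: centre of its underside.
- tape_measure: yellow and black tape measure, 37x85x66 mm, a bystander lying on the bench, to be left alone. Origin: centre of its underside.
- sanding_block: wooden sanding block, 67x110x33 mm, a bystander lying on the bench, to be left alone. Origin: centre of its underside.
- offcut_wedge: dark walnut offcut with a sloped end, 42x110x22 mm, a bystander lying on the bench, to be left alone. Origin: centre of its underside.
- screwdriver: red-handled screwdriver, 231 mm long, lying down, a bystander lying on the bench, to be left alone. Origin: centre of its underside.

How it is judged:
By the outcome, as a careful person would: the job done as asked, in the order asked, and still so for the second after the job is handed in, with the robot touching nothing.
It also fails if it takes over 72 s, if anything falls off the work surface, if the arm or the gripper's body presses on something with over 40 N, if the wrist force passes 120 N, or if a joint passes its speed limit or range.

## Working session

There is one attempt and no reset: what is moved stays moved. The work goes in short steps, Python scripts to look and compute and a shell command to move; the robot and the scene stay as the last step left them, time stands still between calls to the robot, and variables do not carry over. Pictures are saved under pics/ and viewed, at most 10 in all, crops included, and the job is handed in when it is done.

```bash
mkdir -p pics; ls
cat > h.py <<'E'
from station import *
import numpy as np, cv2
def snap(n,f):
    c=get_calibration(n); im=snapshot(n); cv2.imwrite('pics/'+f,cv2.cvtColor(np.asarray(im),cv2.COLOR_RGB2BGR)); return np.asarray(im),c
def ray(c,u,v,z):
    T=np.array(c['world_to_cam']);R=T[:3,:3];o=-R.T@T[:3,3]
    d=R.T@np.array([(u-c['cx'])/c['fx'],(v-c['cy'])/c['fy'],1]);return o+d*(z-o[2])/d[2]
def proj(c,p):
    T=np.array(c['world_to_cam']);q=T[:3,:3]@np.array(p)+T[:3,3];return c['fx']*q[0]/q[2]+c['cx'],c['fy']*q[1]/q[2]+c['cy']
E
python3 - <<'E'
from h import *
np.set_printoptions(precision=3,suppress=True)
a,c=snap('top','top0.png');b,d=snap('side','side0.png')
cv2.imwrite('pics/both0.png',cv2.cvtColor(cv2.resize(np.vstack([a,b]),None,fx=.62,fy=.62),cv2.COLOR_RGB2BGR))
print(c,d,sense())
E
```

```text
pics
{'fx': 612.2984842535942, 'fy': 612.2984842535942, 'cx': 328.6650862163652, 'cy': 244.51488576533313, 'world_to_cam': array([[ 0.013, -1.   ,  0.002, -0.097],
       [-0.987, -0.013, -0.162,  0.543],
       [ 0.162,  0.   , -0.987,  1.64 ],
       [ 0.   ,  0.   ,  0.   ,  1.   ]])} {'fx': 451.26536102870097, 'fy': 451.26536102870097, 'cx': 316.82809853103385, 'cy': 235.80099828932669, 'world_to_cam': array([[ 0.801, -0.598, -0.007, -0.501],
       [-0.332, -0.435, -0.837,  0.235],
       [ 0.497,  0.674, -0.547,  1.037],
       [ 0.   ,  0.   ,  0.   ,  1.   ]])} {'t': 0.1, 'q': array([ 0.973,  0.528,  1.434,  0.   ,  1.181, -0.178]), 'qd': array([-0.002, -0.002, -0.004,  0.   ,  0.001,  0.002]), 'tau': array([  0.   , -44.331, -17.859,  -0.   ,   0.004,   0.   ]), 'tcp_pos': array([0.254, 0.571, 0.404]), 'tool_rot': array([ 0.208,  0.978, -0.001, -0.   ]), 'force': array([0.209, 0.569, 0.598]), 'ft_torque': array([ 0.04 ,  0.016, -0.016]), 'gripper_force': 0.0, 'finger_gap': 0.9987640748992384}
```

View pics/top0.png

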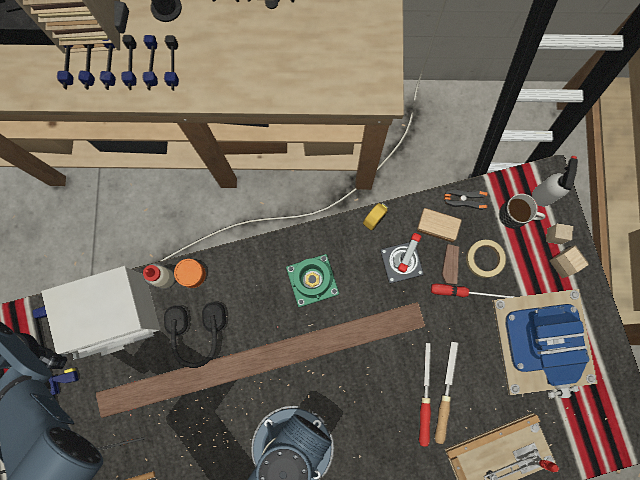

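View pics/side0.png

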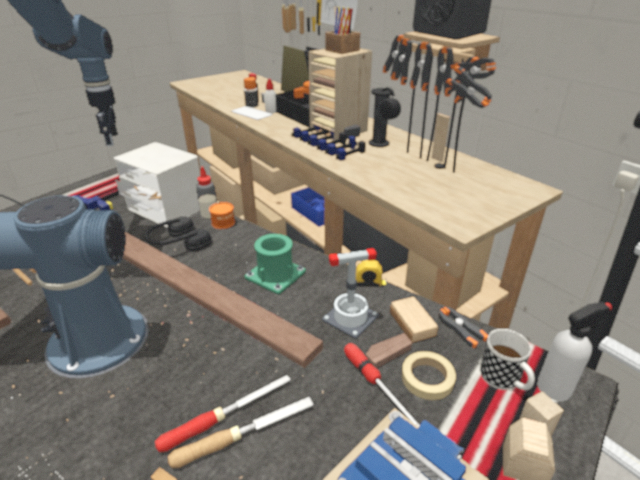

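The top view shows the housing at about (313,280), the stand at (403,263), and the bar's red ends at (416,239) and (402,268). Next I measure them.

```bash
cat > m0.py <<'E'
from h import *
np.set_printoptions(precision=4,suppress=True)
for n in ['top','side']:
    im=cv2.cvtColor(cv2.imread(f'pics/{n}0.png'),cv2.COLOR_BGR2HSV);c=get_calibration(n)
    red=cv2.inRange(im,(0,150,90),(6,255,255))|cv2.inRange(im,(174,150,90),(180,255,255))
    gr=cv2.inRange(im,(65,80,40),(90,255,255))
    for nm,m in [('red',red),('green',gr)]:
        k,l,s,ce=cv2.connectedComponentsWithStats(m)
        for i in range(1,k):
            if s[i,4]>25 and (n=='side' and 230<ce[i][0]<400 and ce[i][1]<300 or n=='top' and 280<ce[i][0]<430 and 220<ce[i][1]<320):
                print(n,nm,s[i],ce[i],ray(c,*ce[i],.18 if nm=='red' else .105))
c=get_calibration('top')
for u,v,z in [(403,263,.008),(313,280,.014)]: print(ray(c,u,v,z))
# foot/pad corners by dark/green masks
im=cv2.imread('pics/top0.png'); hsv=cv2.cvtColor(im,cv2.COLOR_BGR2HSV)
g=cv2.inRange(hsv,(65,80,40),(90,255,255)); r=cv2.minAreaRect(cv2.findNonZero(g)); print('foot',r,[ray(c,*p,.014) for p in cv2.boxPoints(r)])
E
python3 m0.py
```

```text
top red [411 233  10   9  61] [415.7869 236.8033] [ 0.545 -0.31   0.18 ]
top red [398 263  10   9  64] [402.5625 267.2344] [ 0.4669 -0.276   0.18  ]
top green [ 287  255   52   52 1399] [312.183  280.4503] [ 0.4385 -0.0476  0.105 ]
side red [267  80   5   9  37] [269.      84.7027] [1.1083 1.0329 0.18  ]
side red [367 248  10  11  82] [371.6829 252.878 ] [ 0.5473 -0.3102  0.18  ]
side red [329 253   9  13  98] [333.102  258.6531] [ 0.4657 -0.2753  0.18  ]
side green [ 245  234   60   60 1979] [274.2137 262.4881] [ 0.4064 -0.1206  0.105 ]
[ 0.5008 -0.2983  0.008 ]
[ 0.4492 -0.0475  0.014 ]
foot ((359.6260070800781, 336.337646484375), (224.60110473632812, 394.4058837890625), 76.80938720703125) [array([0.4654, 0.4281, 0.014 ]), array([ 0.7374, -0.6498,  0.014 ]), array([ 0.1325, -0.7638,  0.014 ]), array([-0.1103,  0.2577,  0.014 ])]
```

```bash
python3 -m jog '{"linear":[[17,-56,6],[17,-56,6],[17,-56,6],[17,-56,6],[17,-56,6],[17,-56,6],[17,-56,6],[17,-56,6],[17,-56,6],[17,-56,6],[17,-56,6],[0,0,0]],"turn":[0,0,0,0,0,0,0,0,0,0,0,0]}' 1
python3 - <<'E'
from h import *
np.set_printoptions(precision=4,suppress=True)
s=sense();a,c=snap('wrist','w0.png');print(c,s['q'],s['tcp_pos'],proj(c,(.44,-.05,.038)))
E
```

```text
t: 1.6
tcp_pos: [0.4425, -0.0487, 0.471]
tool_rot: [0.211, 0.977, -0.001, 0.001]
force: [0.0, -0.5, 0.3]
finger_gap: 0.998
gripper_force: 0.0
{'fx': 357.81554070858647, 'fy': 357.81554070858647, 'cx': 322.52060178681313, 'cy': 236.72846667303895, 'world_to_cam': array([[ 0.4127,  0.9109, -0.0007, -0.1379],
       [ 0.8704, -0.3941,  0.2952, -0.4641],
       [ 0.2686, -0.1225, -0.9554,  0.3185],
       [ 0.    ,  0.    ,  0.    ,  1.    ]])} [-0.3614  0.1947  1.7733 -0.0007  1.171  -1.5068] [ 0.4425 -0.0487  0.471 ] (np.float64(320.8512785732912), np.float64(192.56115582256126))
```

View pics/w0.png

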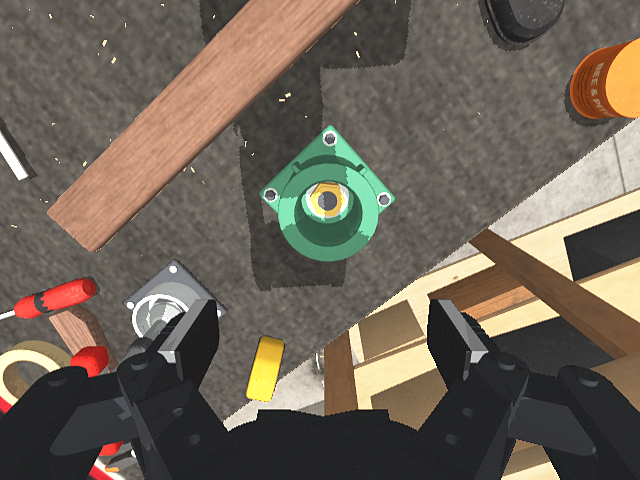

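The wrist view shows the bore with the nut at about (328,201). I'll put the camera above the bore, closer.

```bash
python3 -m jog '{"linear":[[24,-10,-35],[24,-10,-35],[22,-9,-35],[0,0,0]],"turn":[0,0,0,0]}'
python3 - <<'E'
from h import *
np.set_printoptions(precision=4,suppress=True)
s=sense();a,c=snap('wrist','w1.png');u,v=proj(c,(.442,-.048,.038));print(s['tcp_pos'],u,v)
u,v=int(u),int(v);cv2.imwrite('pics/w1c.png',cv2.cvtColor(cv2.resize(a[max(v-75,0):v+75,u-100:u+100],(800,600),interpolation=2),cv2.COLOR_RGB2BGR));print(u-100,max(v-75,0))
E
```

```text
t: 2.15
tcp_pos: [0.5109, -0.0726, 0.3629]
tool_rot: [0.207, 0.978, 0.001, -0.003]
force: [-1.1, 0.2, 0.2]
finger_gap: 1.001
gripper_force: 0.0
[ 0.5109 -0.0726  0.3629] 315.83767050501575 131.5092321110989
215 56
```

View pics/w1c.png

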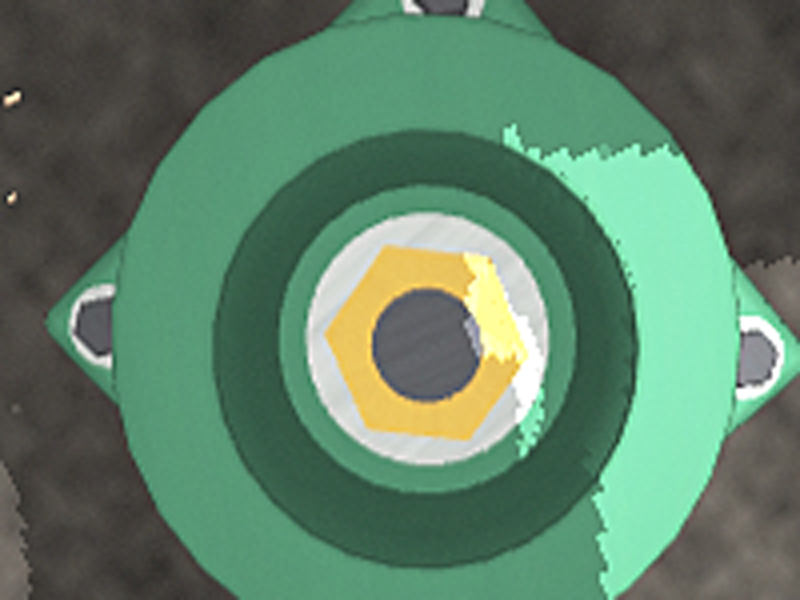

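The crop shows the hex clearly, with corners at about (387,244), (327,330), (368,428), (466,440), (527,355), (490,254), and the bore rim circle around (425,349).

```bash
cat > nut.py <<'E'
from h import *
np.set_printoptions(precision=4,suppress=True)
c=get_calibration('wrist')
P=np.array([ray(c,215+x/4-.375,56+y/4-.375,.035)[:2] for x,y in [(387,244),(327,330),(368,428),(466,440),(527,355),(490,254)]])
m=P.mean(0);d=P-m;a=np.degrees(np.arctan2(d[:,1],d[:,0]));print('centre',m,'R',np.hypot(*d.T),'corner',a%60)
for q in [[(213,349),(637,349),(425,130),(425,568)]]:
    Q=np.array([ray(c,215+x/4-.375,56+y/4-.375,.105)[:2] for x,y in q]);print(Q.mean(0),np.linalg.norm(Q[0]-Q[1]),np.linalg.norm(Q[2]-Q[3]))
E
python3 nut.py
```

```text
centre [ 0.4511 -0.0471] R [0.0207 0.0205 0.0209 0.0209 0.0204 0.0212] corner [58.9839 58.9796  0.1667 58.3634 59.4115  0.0409]
[ 0.4505 -0.0471] 0.06598897895172791 0.06609914839115212
```

```bash
python3 -m jog '{"linear":[[0,-10,50],[0,-50,10],[0,-50,0],[-2,-55,0],[-3,-55,0],[0,0,0]],"turn":[0,0,0,0,0,0]}' 1
python3 - <<'E'
from h import *
np.set_printoptions(precision=4,suppress=True)
s=sense();a,c=snap('wrist','w2.png');print(s['tcp_pos'],s['tool_rot'],s['q'],proj(c,(.506,-.293,.18)))
im=cv2.cvtColor(a,cv2.COLOR_RGB2HSV)
red=cv2.inRange(im,(0,150,60),(6,255,255))|cv2.inRange(im,(174,150,60),(180,255,255))
k,l,st,ce=cv2.connectedComponentsWithStats(red)
for i in range(1,k):
    if st[i,4]>100: print(st[i],ce[i],ray(c,*ce[i],.191))
E
```

```text
t: 2.95
tcp_pos: [0.5054, -0.2962, 0.4276]
tool_rot: [0.21, 0.978, -0.001, 0.001]
force: [0.7, 0.6, -0.6]
finger_gap: 0.998
gripper_force: 0.0
[ 0.5054 -0.2962  0.4276] [ 0.2096  0.9778 -0.0011  0.0014] [-0.7207  0.4483  1.5086 -0.0006  1.1811 -1.8688] (np.float64(328.2025169208496), np.float64(245.08925962475737))
[ 166  156   64   40 1580] [198.55   174.7285] [ 0.4331 -0.3423  0.191 ]
[ 307  164   37   35 1189] [325.0757 180.9428] [ 0.4662 -0.2774  0.191 ]
[131 177  37  30 728] [147.6635 192.3201] [ 0.4298 -0.3745  0.191 ]
[   5  248  135  111 2403] [ 71.0957 303.1094] [ 0.4708 -0.4583  0.191 ]
[   0  269  117  104 1435] [ 56.1861 321.8641] [ 0.4781 -0.4753  0.191 ]
[310 292  33  33 831] [326.0878 310.7485] [ 0.5429 -0.311   0.191 ]
[   0  295   99   83 1277] [ 42.8747 335.8692] [ 0.4831 -0.4898  0.191 ]
[ 19 343  36  28 473] [ 33.5645 358.5032] [ 0.4948 -0.5065  0.191 ]
```

View pics/w2.png

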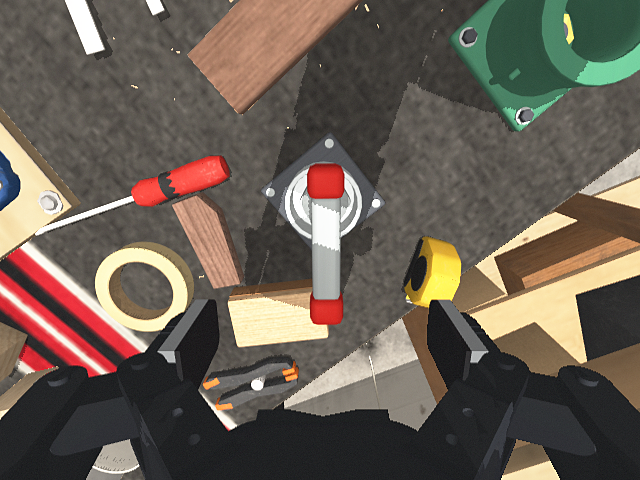

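The bar lies along image column ~326 from (325,165) to (326,325), centred between the fingers and in line with the grasp. I'll descend and grip it.

```bash
python3 -m jog '{"linear":[[0,2,-40],[0,0,-40],[0,0,-12],[0,0,0]],"turn":[0,0,0,0]}' 1 && python3 -m jog '{"linear":[[0,0,0],[0,0,0],[0,0,0],[0,0,0],[0,0,0],[0,0,0]],"turn":[0,0,0,0,0,0]}' 0 110
```

```text
t: 3.5
tcp_pos: [0.5063, -0.2907, 0.3341]
tool_rot: [0.207, 0.978, 0.0, -0.0]
force: [-0.0, 0.6, 0.2]
finger_gap: 1.001
gripper_force: 0.0
t: 4.25
tcp_pos: [0.5063, -0.2925, 0.3345]
tool_rot: [0.208, 0.978, -0.001, 0.001]
force: [-1.2, -1.7, 5.4]
finger_gap: 0.189
gripper_force: 108.0
```

```bash
cat > e.py <<'E'
from h import *
np.set_printoptions(precision=4,suppress=True)
T=np.array(get_calibration('wrist')['world_to_cam']); 
# camera now vs w2: tool moved by known shift; shift rays
s=sense();c=get_calibration('wrist');sh=np.array([.5054,-.2962,.4276])-s['tcp_pos']
f=lambda u,v,z: ray(c,u,v,z-sh[2])+sh
A=f(325.5,163.5,.169);B=f(326,325,.191);print(A,B,(A+B)/2,np.linalg.norm((A-B)[:2]),np.degrees(np.arctan2(*(B-A)[1::-1])))
E
python3 e.py
python3 -m jog '{"linear":[[0,0,20],[0,0,40],[0,0,40],[0,0,40],[0,0,0]],"turn":[0,0,0,0,0]}'
```

```text
[ 0.4589 -0.2738  0.169 ] [ 0.5521 -0.3149  0.191 ] [ 0.5055 -0.2943  0.18  ] 0.10190399361080918 -23.76811250728391
t: 4.88
tcp_pos: [0.5066, -0.2921, 0.4757]
tool_rot: [0.208, 0.978, -0.001, 0.003]
force: [0.5, -0.4, -4.6]
finger_gap: 0.192
gripper_force: 108.0
```

```bash
python3 -m jog '{"linear":[[-6,25,0],[-11,49,0],[-11,49,0],[-11,49,0],[-11,49,0],[-6,24,0],[0,0,0],[0,0,0]],"turn":[0,-0.45,-0.45,-0.45,0,0,0,0]}'
python3 - <<'E'
from h import *
np.set_printoptions(precision=4,suppress=True)
s=sense();a,c=snap('wrist','w3.png');print(s['tcp_pos'],s['tool_rot'],s['q'])
E
```

```text
t: 5.88
tcp_pos: [0.4501, -0.0472, 0.4723]
tool_rot: [0.265, 0.964, -0.0, -0.001]
force: [0.4, -0.8, -4.5]
finger_gap: 0.189
gripper_force: 108.0
[ 0.4501 -0.0472  0.4723] [ 0.2651  0.9642 -0.0001 -0.0012] [-0.3523  0.2054  1.7546 -0.0003  1.1839 -1.3864]
```

View pics/w3.png

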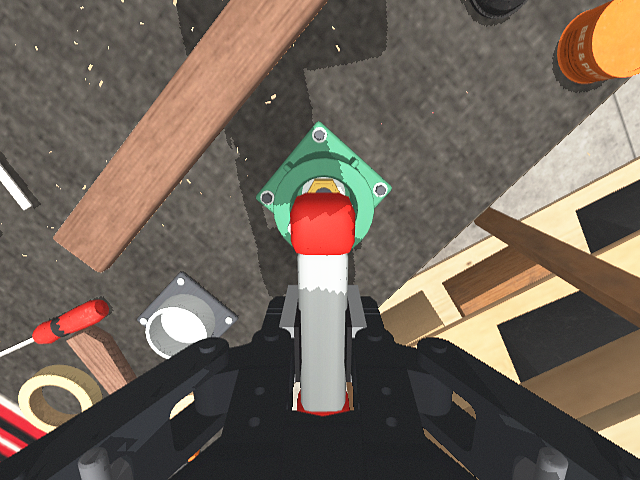

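The wrench is held squarely over the housing at (322,180). I'll descend into the bore.

```bash
python3 -m jog '{"linear":[[0,0,-20],[0,0,-20],[0,0,-10],[0,0,-10],[0,0,-10],[0,0,0]],"turn":[0,0,0,0,0,0]}';  python3 -m jog '{"linear":[[0,0,-10],[0,0,-10],[0,0,-8],[0,0,-5],[0,0,0]],"turn":[0,0,0,0,0]}'
```

```text
t: 6.68
tcp_pos: [0.45, -0.0471, 0.4031]
tool_rot: [0.265, 0.964, 0.0, -0.001]
force: [-0.2, 0.0, -4.2]
finger_gap: 0.19
gripper_force: 108.0
t: 7.3
tcp_pos: [0.4501, -0.047, 0.3703]
tool_rot: [0.265, 0.964, 0.0, -0.001]
force: [-0.6, -0.8, -3.8]
finger_gap: 0.192
gripper_force: 108.2
```

Free in the bore, with no contact. Next I feel onto the nut.

```bash
python3 -m jog '{"linear":[[0,0,-4],[0,0,-3],[0,0,-3],[0,0,0]],"turn":[0,0,0,0]}';  python3 -m jog '{"linear":[[0,0,-3],[0,0,-2],[0,0,0]],"turn":[0,0,0]}'
```

```text
t: 7.8
tcp_pos: [0.4501, -0.047, 0.3605]
tool_rot: [0.265, 0.964, 0.0, -0.0]
force: [0.9, -0.2, -4.1]
finger_gap: 0.188
gripper_force: 108.2
t: 8.18
tcp_pos: [0.4502, -0.047, 0.3556]
tool_rot: [0.265, 0.964, 0.0, -0.0]
force: [0.4, -0.1, -3.8]
finger_gap: 0.193
gripper_force: 108.0
```

```bash
python3 -m jog '{"linear":[[0,0,-3],[0,0,-3],[0,0,0]],"turn":[0,0,0]}';  python3 -m jog '{"linear":[[0,0,-3],[0,0,-2],[0,0,-2],[0,0,0]],"turn":[0,0,0,0]}'
```

```text
t: 8.55
tcp_pos: [0.4501, -0.047, 0.3494]
tool_rot: [0.265, 0.964, 0.0, -0.0]
force: [0.7, 0.7, -2.8]
finger_gap: 0.19
gripper_force: 108.0
t: 9.05
tcp_pos: [0.4501, -0.047, 0.3425]
tool_rot: [0.265, 0.964, 0.0, -0.0]
force: [-0.0, 1.4, -4.1]
finger_gap: 0.19
gripper_force: 108.0
```

Slipped on; about 2 mm to go.

```bash
python3 -m jog '{"linear":[[0,0,-1],[0,0,-1],[0,0,-0.5],[0,0,0]],"turn":[0,0,0,0]}';  python3 -m jog '{"linear":[[0,0,-0.5],[0,0,-0.5],[0,0,0]],"turn":[0,0,0]}'; python3 -c "
from station import *;print(sense()['ft_torque'])"
```

```text
t: 9.55
tcp_pos: [0.4502, -0.0471, 0.3404]
tool_rot: [0.265, 0.964, -0.0, 0.0]
force: [-0.1, -0.1, -0.8]
finger_gap: 0.19
gripper_force: 108.4
t: 9.93
tcp_pos: [0.4503, -0.0472, 0.3403]
tool_rot: [0.265, 0.964, -0.0, 0.001]
force: [-1.3, 0.6, 8.0]
finger_gap: 0.192
gripper_force: 110.0
[0.23592001 0.18045606 0.0262147 ]
```

Home on the washer: the TCP is at 0.3403 (0.3405 expected) and the force is rising. Now I turn clockwise.

```bash
cat > q.py <<'E'
from h import *
np.set_printoptions(precision=3,suppress=True)
s=sense();n=s['tool_rot'];print('bar yaw',2*np.degrees(np.arctan2(n[1],n[0]))-180,'pos',s['tcp_pos'],'F',s['force'],'M',s['ft_torque'],'q6',s['q'][5])
E
python3 -m jog '{"linear":[[0,0,0],[0,0,0],[0,0,0],[0,0,0]],"turn":[-1,-1,-1,0]}' >/dev/null; python3 q.py;python3 -m jog '{"linear":[[0,0,0],[0,0,0],[0,0,0],[0,0,0],[0,0,0],[0,0,0],[0,0,0],[0,0,0],[0,0,0],[0,0,0]],"turn":[-1,-1,-1,-1,-1,-1,-1,-1,-1,0]}' >/dev/null; python3 q.py
```

```text
bar yaw -45.75747638213417 pos [ 0.451 -0.047  0.34 ] F [-0.603  3.193  7.499] M [ 0.583 -0.061  0.061] q6 -1.1241529819512905
bar yaw -90.7204096941638 pos [ 0.451 -0.047  0.34 ] F [-0.503  0.63   5.921] M [ 0.252 -0.059  0.086] q6 -0.3388811722693029
```

```bash
python3 -m jog '{"linear":[[0,0,0],[0,0,0],[0,0,0]],"turn":[-1,-1,-1]}' >/dev/null; python3 q.py;python3 -m jog '{"linear":[[0,0,0],[0,0,0]],"turn":[-1,-1]}' >/dev/null; python3 q.py
```

```text
bar yaw -105.77416544571706 pos [ 0.451 -0.047  0.34 ] F [0.372 1.41  6.693] M [ 0.194 -0.073  0.415] q6 -0.07555971771515733
bar yaw -115.76419164647326 pos [ 0.451 -0.047  0.34 ] F [-0.207  1.51   6.778] M [ 0.173 -0.049  0.464] q6 0.09888759560662087
```

```bash
python3 -m jog '{"linear":[[0,0,0],[0,0,0]],"turn":[-1,-1]}' >/dev/null; python3 q.py;python3 -m jog '{"linear":[[0,0,0],[0,0,0]],"turn":[-1,-1]}' >/dev/null; python3 q.py
```

```text
bar yaw -125.75705412762439 pos [ 0.451 -0.047  0.34 ] F [-1.478  1.28   6.676] M [ 0.08  -0.01   0.462] q6 0.27345124904683465
bar yaw -135.74943905584826 pos [ 0.45  -0.047  0.34 ] F [-1.16   0.528  7.03 ] M [0.036 0.087 0.466] q6 0.4479720124701064
```

```bash
for i in 1; do python3 -m jog '{"linear":[[0,0,0],[0,0,0]],"turn":[-1,-0.5]}' >/dev/null; python3 q.py; done; python3 -m jog '{"linear":[[0,0,0]],"turn":[-1]}' >/dev/null; python3 q.py;python3 -m jog '{"linear":[[0,0,0]],"turn":[-1]}' >/dev/null; python3 q.py
```

```text
bar yaw -143.1846335335954 pos [ 0.45  -0.047  0.34 ] F [-0.662  1.238  6.636] M [-0.025  0.079  0.384] q6 0.5777603284147984
bar yaw -148.2349822798391 pos [ 0.45  -0.047  0.34 ] F [-1.6    0.614  7.158] M [0.    0.152 0.409] q6 0.6659567808111885
bar yaw -153.2465625823532 pos [ 0.45  -0.047  0.34 ] F [-0.192  0.572  6.757] M [-0.09   0.156  0.411] q6 0.7534685492819327
```

```bash
python3 -m jog '{"linear":[[0,0,0]],"turn":[-1]}' >/dev/null; python3 q.py;python3 -m jog '{"linear":[[0,0,0]],"turn":[-1]}' >/dev/null; python3 q.py; python3 -m jog '{"linear":[[0,0,0]],"turn":[-0.8]}' >/dev/null; python3 q.py
```

```text
bar yaw -158.24189130485027 pos [ 0.45  -0.047  0.34 ] F [-1.344  0.918  7.528] M [-0.145  0.13   0.473] q6 0.8406911486374143
bar yaw -163.08389996912513 pos [ 0.45  -0.047  0.34 ] F [-0.179  0.298  6.725] M [0.128 0.184 1.506] q6 0.9260631407308244
bar yaw -166.72279950296266 pos [ 0.45  -0.047  0.34 ] F [-1.773  0.644  6.661] M [0.215 0.136 2.547] q6 0.9914618956321006
```

```bash
python3 -m jog '{"linear":[[0,0,0],[0,0,0]],"turn":[-0.4,0]}' >/dev/null; python3 q.py; python3 -m jog '{"linear":[[0,0,0],[0,0,0],[0,0,0],[0,0,0]],"turn":[0.6,0.6,0,0]}' >/dev/null; python3 q.py
```

```text
bar yaw -168.38837248535475 pos [ 0.45  -0.047  0.34 ] F [-0.365  1.256  7.739] M [0.259 0.111 2.802] q6 1.0221355648080217
bar yaw -163.06417831531695 pos [ 0.45  -0.047  0.34 ] F [-1.156  0.317  7.173] M [-0.019  0.188  0.453] q6 0.9249431562439421
```

```bash
python3 -m jog '{"linear":[[0,0,0],[0,0,0]],"turn":[0.4,0]}' >/dev/null; python3 q.py; python3 -m jog '{"linear":[[0,0,0],[0,0,0]],"turn":[0.3,0]}' >/dev/null; python3 q.py
```

```text
bar yaw -161.25879083634234 pos [ 0.45  -0.047  0.34 ] F [-1.173  0.223  6.749] M [-0.173  0.192 -0.233] q6 0.8922238551202526
bar yaw -159.7822299513053 pos [ 0.45  -0.047  0.34 ] F [-1.829 -0.146  6.782] M [-0.148  0.224 -0.236] q6 0.8662588972158447
```

```bash
python3 -m jog '{"linear":[[0,0,1],[0,0,1],[0,0,2],[0,0,0]],"turn":[0,0,0,0]}' >/dev/null; python3 q.py; python3 -m jog '{"linear":[[0,0,3],[0,0,4],[0,0,4],[0,0,0]],"turn":[0,0,0,0]}' >/dev/null; python3 q.py
```

```text
bar yaw -159.62430202970015 pos [ 0.45  -0.047  0.342] F [  2.407  -3.169 -26.371] M [-0.92  -0.961  0.281] q6 0.8641980790499981
bar yaw -159.7319960377016 pos [ 0.45  -0.047  0.355] F [  0.948  -2.476 -11.82 ] M [-0.762 -0.299  0.068] q6 0.8654229836525724
```

```bash
python3 -m jog '{"linear":[[0,0,4],[0,0,4],[0,0,4],[0,0,0]],"turn":[0,0,0,0]}' >/dev/null; python3 q.py; python3 -m jog '{"linear":[[0,0,15],[0,0,25],[0,0,25],[0,0,25],[0,0,25],[0,0,0]],"turn":[0,0,0,0,0,0]}' >/dev/null; python3 q.py
python3 - <<'E'
from h import *
a,c=snap('side','s2.png');b,d=snap('top','t2.png')
u,v=proj(c,(.45,-.047,.2));u,v=int(u),int(v);p=a[v-75:v+75,u-90:u+90]
u,v=proj(d,(.47,-.15,.2));u,v=int(u),int(v);q=b[v-75:v+75,u-90:u+90]
cv2.imwrite('pics/c2.png',cv2.cvtColor(cv2.resize(np.hstack([p,q]),(792,330)),cv2.COLOR_RGB2BGR))
E
```

```text
bar yaw -159.75715798051488 pos [ 0.45  -0.047  0.367] F [-0.402 -1.043 -3.835] M [-0.022  0.001 -0.008] q6 0.8654901072277877
bar yaw -159.74483349514097 pos [ 0.45  -0.047  0.483] F [ 0.469  0.652 -4.937] M [ 0.013 -0.031  0.043] q6 0.8654434615586016
```

View pics/c2.png

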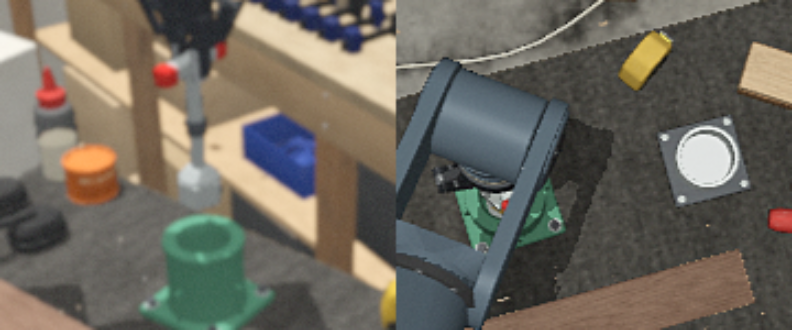

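The wrench hangs straight, clear of the housing, and the empty stand is in full view at crop (706,157). I'll measure the cup.

Run:
```python
from h import *
np.set_printoptions(precision=4,suppress=True)
im=cv2.imread('pics/t2.png');c=get_calibration('top');u,v=map(int,proj(c,(.5,-.297,.045)));print(u,v)
h=cv2.cvtColor(im[v-25:v+25,u-25:u+25],cv2.COLOR_BGR2HSV)
m=cv2.inRange(h,(0,0,110),(180,60,255));k,l,s,ce=cv2.connectedComponentsWithStats(m);i=1+s[1:,4].argmax()
p=cv2.convexHull(cv2.findNonZero((l==i).astype('uint8')));print(s[i]);(x,y),a,_=cv2.fitEllipse(p);print(x,y,a,ray(c,x+u-25,y+v-25,.045))
# scale check
print(np.array(a)/c['fx']*1.52)
```

```text
404 261
[  4  10  36  31 683]
20.861255645751953 25.50601577758789 (30.07697105407715, 37.448333740234375) [ 0.4998 -0.2852  0.045 ]
[0.0747 0.093 ]
```

Run:
```python
from h import *
np.set_printoptions(precision=4,suppress=True)
im=cv2.imread('pics/t2.png');c=get_calibration('top');u,v=404,261
h=cv2.cvtColor(im[v-25:v+25,u-25:u+25],cv2.COLOR_BGR2HSV)
m=cv2.inRange(h,(0,0,110),(180,60,255));cs=cv2.findContours(m,0,2)[0];f=np.zeros_like(m);cv2.drawContours(f,cs,-1,255,-1)
f=cv2.morphologyEx(f,cv2.MORPH_OPEN,cv2.getStructuringElement(2,(15,15)))
p=cv2.convexHull(cv2.findNonZero(f));(x,y),a,_=cv2.fitEllipse(p);print(x,y,cv2.boundingRect(p),a,ray(c,x+u-25,y+v-25,.045),ray(c,x+u-25,y+v-25,.027))
for r in f[6:46:2]: print(''.join('#' if q else '.' for q in r))
```

```text
24.350324630737305 23.618379592895508 (10, 10, 29, 28) (27.509950637817383, 29.353723526000977) [ 0.5052 -0.2948  0.045 ] [ 0.5077 -0.297   0.027 ]
..................................................
..................................................
......................#####.......................
................#################.................
..............#####################...............
............#########################.............
...........###########################............
...........############################...........
..........#############################...........
..........#############################...........
..........#############################...........
...........############################...........
............##########################............
.............########################.............
...............####################...............
..................##############..................
..................................................
..................................................
..................................................
..................................................
```

```bash
python3 -m jog '{"linear":[[6,-25,0],[11,-50,0],[11,-50,0],[11,-50,0],[11,-50,0],[5,-23,0],[0,0,0],[0,0,0]],"turn":[0,0,0,0,0,0,0,0]}' >/dev/null; python3 q.py
python3 - <<'E'
from h import *
a,c=snap('wrist','w4.png');b,d=snap('side','s4.png')
u,v=proj(d,(.505,-.295,.12));u,v=int(u),int(v);p=cv2.resize(b[v-80:v+80,u-60:u+60],(360,480))
cv2.imwrite('pics/c4.png',cv2.cvtColor(cv2.resize(np.hstack([a,p]),(800,384)),cv2.COLOR_RGB2BGR))
E
```

```text
bar yaw -159.73554386563777 pos [ 0.505 -0.294  0.48 ] F [ 1.178  0.514 -3.918] M [ 0.005  0.005 -0.053] q6 0.4980343387294871
```

View pics/c4.png

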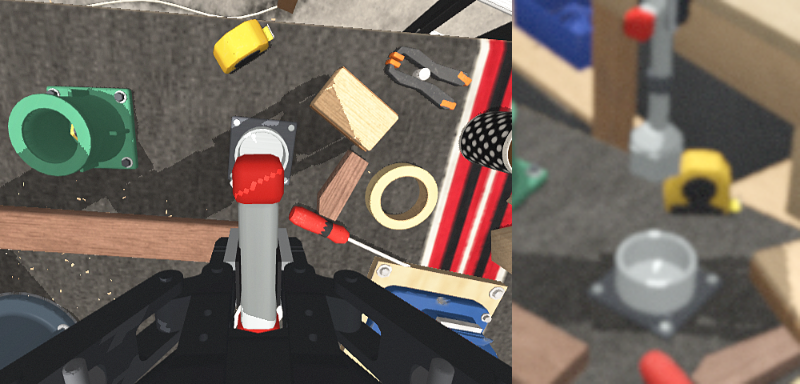

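The socket at crop (656,165) is straight above the cup at (656,255). I'll lower it.

```bash
python3 -m jog '{"linear":[[0,0,-25],[0,0,-35],[0,0,-30],[0,0,-15],[0,0,-10],[0,0,-10],[0,0,0]],"turn":[0,0,0,0,0,0,0]}' >/dev/null; python3 q.py; python3 -m jog '{"linear":[[0,0,-8],[0,0,-5],[0,0,-4],[0,0,-2],[0,0,0]],"turn":[0,0,0,0,0]}' >/dev/null; python3 q.py
```

```text
bar yaw -159.74167741364164 pos [ 0.505 -0.295  0.356] F [-1.097 -0.254 -4.394] M [-0.019 -0.035  0.004] q6 0.4977787565710878
bar yaw -159.74669955776412 pos [ 0.505 -0.295  0.337] F [-0.495 -0.134 -4.77 ] M [0.03  0.02  0.022] q6 0.49775803855360645
```

```bash
python3 -m jog '{"linear":[[0,0,-1],[0,0,-1],[0,0,-0.5],[0,0,0]],"turn":[0,0,0,0]}' >/dev/null; python3 q.py
```

```text
bar yaw -159.74266684966614 pos [ 0.505 -0.295  0.335] F [-0.072  0.488 -4.211] M [-0.026 -0.026  0.026] q6 0.4977474173163507
```

```bash
python3 -m jog '{"linear":[[0,0,-0.5],[0,0,-0.5],[0,0,0]],"turn":[0,0,0]}' >/dev/null; python3 q.py;  python3 -m jog '{"linear":[[0,0,-0.5],[0,0,-0.5],[0,0,0]],"turn":[0,0,0]}' >/dev/null; python3 q.py
```

```text
bar yaw -159.74616666893914 pos [ 0.505 -0.295  0.334] F [-0.951  0.732  3.344] M [0.277 0.241 0.009] q6 0.4977997031400647
bar yaw -159.74414642220856 pos [ 0.505 -0.295  0.334] F [-0.89   2.397  8.526] M [0.451 0.46  0.012] q6 0.4977767889122952
```

```bash
python3 -m jog '{"linear":[[0,0,0],[0,0,0],[0,0,0],[0,0,0],[0,0,0],[0,0,0]],"turn":[0,0,0,0,0,0]}' 1 && python3 -m jog '{"linear":[[0,0,10],[0,0,25],[0,0,40],[0,0,40],[0,0,20],[0,0,0],[0,0,0]],"turn":[0,0,0,0,0,0,0]}'
python3 - <<'E'
from h import *
a,c=snap('wrist','w5.png');b,d=snap('side','s5.png')
u,v=proj(d,(.505,-.295,.12));u,v=int(u),int(v);p=cv2.resize(b[v-80:v+80,u-60:u+60],(360,480))
cv2.imwrite('pics/c5.png',cv2.cvtColor(cv2.resize(np.hstack([a,p]),(800,384)),cv2.COLOR_RGB2BGR))
E
```

```text
t: 21.88
tcp_pos: [0.5051, -0.295, 0.3327]
tool_rot: [0.984, 0.176, -0.0, -0.0]
force: [0.7, 0.8, 0.5]
finger_gap: 0.996
gripper_force: 0.0
t: 22.75
tcp_pos: [0.5048, -0.2947, 0.467]
tool_rot: [0.984, 0.176, -0.001, -0.001]
force: [0.1, 0.7, -0.1]
finger_gap: 1.003
gripper_force: 0.0
```

View pics/c5.png

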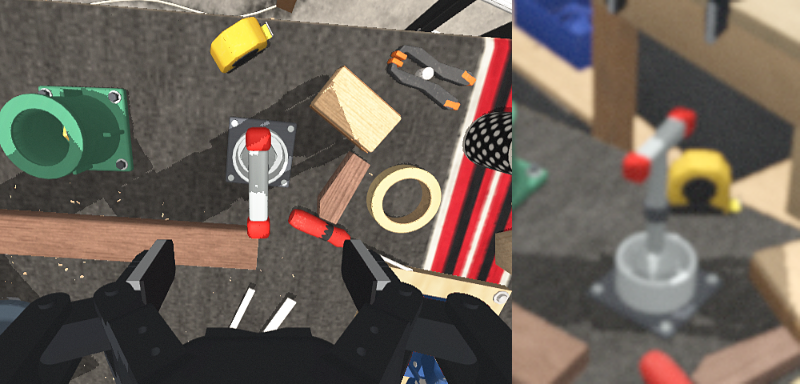

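The wrench stands upright in its cup (crop 656,260), released, and the bystanders are in place.

```bash
python3 -c "
from station import *;print(sign_off())"
```

```text
the job is handed in; nothing more can be done
None
```

The nut is turned clockwise to its stop (about 2.8 N m at the wrist, against 0.4–0.5 while it was turning), the wrench is back upright in its stand and released, and I handed the job in at about 23 s of the 72 s allowed; I did not look into the bore again after tightening.

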